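# Hold a rail camera against the scan unit's port while a colleague clamps it

### The arm

A 6-joint arm with a two-finger parallel gripper is mounted at the origin on the work surface. World frame = base frame: x ahead of the robot, y to its left, z up, the work surface at z = 0. Lengths are in m, angles in degrees, forces in N, time in s.
With the tool pointing down it reaches from about 0.25 to 0.725 m from the base axis. Payload 9.7 kg.
Tool frame: the origin (TCP) lies between the finger pads; the fingertips stand 11 mm ahead of it and the grasp point (between the pads) lies 8 mm behind it; z points along the fingers, x is the direction in which the jaws open and shut, and the axes are right-handed (so a half turn about z gives the same grasp; the last joint's range is limited). The gripper opens to 85 mm and grips with 20 to 120 N. Pads are 22 mm wide; open, the fingers measure 114 mm over their backs; the gripper's body (76 mm by 85 mm) begins 54 mm behind the grasp point. The pads swing forward as they close: fully open they stand 13 mm farther back than shut.
Start: joints at [69.958, 4.979, 10.078, 95.1, 0, 90], TCP at [0.188, 0.517, 0.242] pointing down, gripper open.
Joint ranges: [-179.16, 179.16], [-48.56, 103.87], [-65.8, 70.77], [-126.05, 130.52], [-82.76, 87.17], [-180, 180]. Speed limits (degrees/s): [127.2, 127.2, 147.25, 180, 180, 180].

### API

Orientations are given as [roll, pitch, yaw] about the fixed x, y, z axes, in that order (R = Rz(yaw) Ry(pitch) Rx(roll)).
In Python, from workcell import get_obs, camera, job_done, spotter gives the robot as it stands.
- The arm moves only by the tool play_rows, never from a script. Its argument "rows" is a list of rows, each a list of 3 entries, a list of its own where there are three numbers: the closure, from 0 (fully open) to 1 (shut), then the shift along the tool's x, y, z in cm, then the turn, a rotation vector about the tool's x, y, z in degrees. In form: [[claw, [x, y, z], [wx, wy, wz]], ...]. A call has 1 to 12 rows; each row shifts and turns the pose as measured when the row begins, along the tool's axes as they then stand; what a row does not reach is not made up. A row lasts 1/10 s, in which the tool goes at most 50 mm and 8.59 degrees, less where a joint would pass 70% of its speed; a pose out of reach is approached as far as the arm can. A call is refused whole if a number of a shift passes 5 or a number of a turn 8.59, either way. A call with a gripper value outside its range is refused whole. The fingers move at their own pace and stop on an object; "newtons" is the grip in N (left out, the last holds). Time passes only in rows, so rows that do not move let the fingers close. It gives the time, the measured TCP pose, the force and the opening at its end, in the units of the state.
- get_obs(): the state, without advancing time (a new reading comes with each control period).
- camera(name): name is "scene" or "top"; returns a dict with "img" (400x640x3 uint8, red, green, blue), "intrinsics" (3x3 intrinsics, pixels), "xyz" and "orientation" of the camera in the world. Camera axes: x right, y down, z forward; pixel columns grow to the right and rows downward; lengths in m; the calibration is good to about 2 mm. A picture is of the moment at which its call begins. There is no depth.
- job_done(): hands the job in, once; it reports no verdict.
Trained networks look in a picture, given as the dict that the camera call returned (one of the last four; its "shot" number tells which), for a name from the list of things; names that differ only in an ending like _2 or _b are one class to them, and where a whole thing is asked for, a point or a joint stands for the part that bears it (a point fixed in the world has none). Each returns a list of dicts, best first, with "confidence" (0 to 1); they miss things now and then, are a little off and sometimes report something else, mostly with a low value. They report only what shows in the picture. A call takes as long as a camera call.
- spotter.spot_in(picture, thing): "point" ([x, y, z] in m, in world coordinates, good to about 4 mm: the middle of the surface that is visible of it).
- spotter.trace(picture, thing): "pixels" (400x640 bool, what is visible of it).
The state is a dict: "time": time; "q": joint angles; "qd": joint speeds; "joint_efforts": joint torques, N m; "ee_pos": TCP position; "tcp_rot": TCP orientation; "wrist_force": force on the tool from outside, world axes, zero at the start; "torque": the same for the moment, N m; "opening": finger opening in m.
Only numpy, scipy, OpenCV 4.12 (cv2) and the standard library are available. Lean on these libraries where they do the work, as an engineer would, in place of code of your own. Each camera call takes 0.05 s, during which the arm holds its last target.

### The job

Loosen the T-handle clamp on the camera's rail carriage about a quarter turn anticlockwise, then slide the carriage along until the rubber bellows on the camera's nose meets the scan unit's port, and press it there with a steady 10 newtons or so, never more than 20. Finish while still holding it pressed like that: I will tighten the clamp myself, so leave the T-handle loose and your hand well clear of it. Do not force the carriage along while it is clamped, and do not disturb the other things on the breadboard.

Things in the scene. Friction and masses are not known exactly. Their poses are not given: they have to be found in the camera images.
- breadboard: Fixed aluminium breadboard on the table, 300 x 740 mm, 12 mm thick. Origin: centre of its underside. Its y axis runs along the rail from the camera to the scan unit, x across it, z up; turned by up to 0.35 rad. The rail is a black bar 40 mm wide on its centre line, its top 40 mm above the table; the white scan unit (220 x 260 mm, top 182 mm above the table) is at its +y end.
- scan_unit: The white scan unit box, fixed to the breadboard, its near face at 240 mm along the breadboard's y axis. Origin: on the breadboard's top face above the breadboard's origin (12 mm above it), axes as the breadboard's.
- port (a point): Centre of the outer face of the scan unit's camera port, a round dark flange of 68 mm diameter on a tube standing 40 mm out of the box; it faces along the breadboard's -y axis, 92 mm above the table, on the line of the rail. Axes as the breadboard's.
- carriage: Carriage captive on the rail, with the camera on it, about 0.9 kg, drag 1 to 2 N once unclamped. Origin: on the rail's top, 40 mm above the table; axes as the breadboard's: it slides along +y to the port. Aluminium plate 90 mm wide (x), y = -105 to +90 mm, its top 52 mm above the table; camera at y = +5 to +85 mm. At the start the bellows is 55 to 105 mm short of the port.
- camera_grip (a point): A point on the vertical centre line of the grey camera body, 100 mm above the table, a good height to grip it from above. The camera body is 54 mm wide across the rail (x), 80 mm long along it (y), from 62 to 122 mm above the table; its sides are plain and parallel. Axes as the breadboard's.
- seal: The black rubber light-seal bellows on the camera's nose, 43 mm diameter, with 25 mm of free length ahead of the nose. Origin: centre of its front lip, 125 mm ahead (+y) of the carriage's origin when free, 92 mm above the table. It gives under load along the slide: about 2 N per mm of squash from the first touch (10 N is 5 mm), up to 12 mm at most. Axes as the breadboard's.
- knob_bar: The black T-handle of the clamp screw: a bar 56 mm long (its x axis), 11 mm thick (y), 18 mm high. Origin: its centre, on the vertical screw axis, 79 mm above the table, 75 mm behind (-y) the carriage's origin on the rail's centre line, 80 mm behind the camera's rear face. It turns level about its own centre on the screw and does not rise noticeably.
- knob (a joint): Angle of the T-handle in rad, growing anticlockwise seen from above; it loosens that way. At 0 the bar lies straight across the rail (its x axis along the carriage's x). It grips the rail (slips at some 30 N) below about 0.7, is quite free above that; the handle stops at 2.3. It starts tight, between 0 and 0.3. It turns against about 0.4 N m and stays where it is left.
- oil_bottle: Small white dropper bottle with a black nozzle, standing loose, 29 mm diameter, 66 mm high. Origin: centre of its underside. A bystander.
- lens_post: Lens in a round mount on a short steel post with a foot of 38 mm diameter, 72 mm high, standing loose. Origin: centre of its underside. A bystander.
- hex_driver: Screwdriver-like hex driver, 170 mm long, with a black handle, lying loose along the far side of the breadboard. Its x axis runs from handle to tip; the origin lies beneath it near the middle. A bystander.
- port_cap: Black plastic dust cap of the port, a disc of 60 mm diameter, 12 mm high, lying loose. Origin: centre of its underside. A bystander.

How it is judged:
By the outcome, as a careful person would: the job done as asked, in the order asked, and still so for the second after the job is handed in, while the arm keeps its last pose, push and grip.
It also fails if it takes over 51 s, if anything falls off the work surface, if the arm or the gripper's body presses on something with over 40 N, if the wrist force passes 120 N, or if a joint passes its speed limit or range.

## Working session

There is one attempt and no reset: what is moved stays moved. The work goes in short steps, Python scripts to look and compute and a tool call to move; the robot and the scene stay as the last step left them, time stands still between calls to the robot, and variables do not carry over. Pictures are saved under pics/ and viewed, and the job is handed in when it is done.

Besides the shell and the picture viewer there is one more tool, called after "Call:" as name([rows], argument=value, ...), one row to a line, values as JSON. play_rows: Moves the arm, as the interface text tells. Its arguments: {"type":"object","properties":{"rows":{"type":"array","items":{"type":"array"}},"newtons":{"type":"number"}},"required":["rows"]}

```bash
ls; mkdir -p pics
python3 - <<'E'
from workcell import get_obs, camera, spotter
import cv2, numpy as np
o=get_obs(); print(o)
for n in("scene","top"):
    c=camera(n); cv2.imwrite(f"pics/{n}0.png",c["img"][:,:,::-1]); print(n,c["intrinsics"],c["xyz"],c["orientation"])
    np.save(f"pics/{n}0.npy",c,allow_pickle=True)
    for t in("carriage","camera_grip","knob_bar","seal","scan_unit","port","breadboard","oil_bottle","lens_post","hex_driver","port_cap"):
        try:
            r=spotter.spot_in(c,t); print(t,[(np.round(d["point"],4).tolist(),round(d["confidence"],2)) for d in r[:2]])
        except Exception as e: print(t,e)
print(get_obs()["time"])
E
```

```text
pics
{'time': 0.0, 'q': array([6.99558377e+01, 5.01022353e+00, 1.00343701e+01, 9.50983757e+01,
       1.42175273e-03, 8.99979567e+01]), 'qd': array([ 0.06909208,  0.06387214,  0.0570979 , -0.03297895,  0.03011092,
       -0.02291354]), 'joint_efforts': array([-1.43947542e-03, -5.20391572e+01,  4.64800751e+01,  1.67046511e-02,
        8.17470618e-05,  1.26909887e-05]), 'ee_pos': array([0.18843174, 0.51649282, 0.24159071]), 'tcp_rot': array([-1.79998576e+02,  7.42291057e-02,  6.99578810e+01]), 'wrist_force': array([ 1.1824874 , -0.42499684, -0.20756689]), 'torque': array([-0.00302363, -0.00522271, -0.03447098]), 'opening': 0.08533176274989003}
scene [[506.51285834   0.         315.55792174]
 [  0.         506.51285834 193.12923903]
 [  0.           0.           1.        ]] [ 1.33057932 -0.52431946  0.77973948] [-126.80613881   -0.48519967   54.94460978]
carriage [([0.5405, -0.0306, 0.0675], 0.92)]
camera_grip [([0.5457, -0.0277, 0.0662], 0.74), ([0.5368, -0.1119, 0.0833], 0.61)]
knob_bar [([0.537, -0.1122, 0.0838], 0.74), ([0.562, 0.2637, 0.1584], 0.5)]
seal [([0.5355, 0.0803, 0.1048]
[... 436 characters left out ...]
196.24769871]
 [  0.           0.           1.        ]] [ 0.47833039 -0.0265805   1.03815499] [-173.50273718    0.42196298  -90.64953568]
carriage [([0.523, -0.0274, 0.0502], 0.9)]
camera_grip [([0.5224, -0.0284, 0.0505], 0.63)]
knob_bar [([0.533, -0.1093, 0.0884], 0.48), ([0.644, -0.0329, 0.0352], 0.29)]
seal [([0.5205, 0.0781, 0.1018], 0.65)]
scan_unit [([0.5023, 0.3065, 0.1811], 0.93)]
port [([0.5015, 0.3064, 0.1808], 0.83)]
breadboard [([0.5113, 0.0607, 0.0102], 0.78)]
oil_bottle [([0.4315, -0.2355, 0.0508], 0.57)]
lens_post [([0.6589, -0.2669, 0.0498], 0.59)]
hex_driver [([0.6448, -0.0335, 0.036], 0.59), ([0.5208, -0.0314, 0.0518], 0.28)]
port_cap [([0.4053, 0.0841, 0.0226], 0.95)]
1.2
```

View pictures.

View pics/scene0.png

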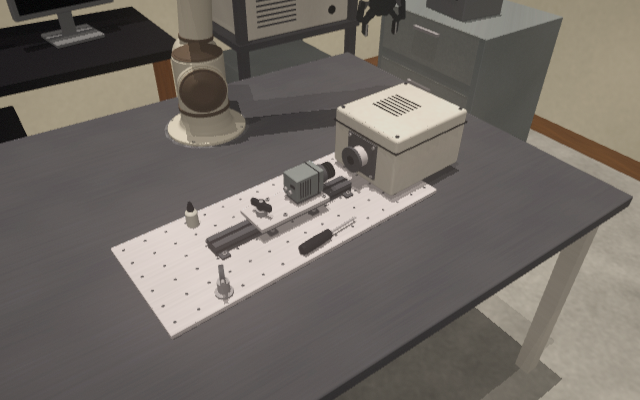

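View pics/top0.png

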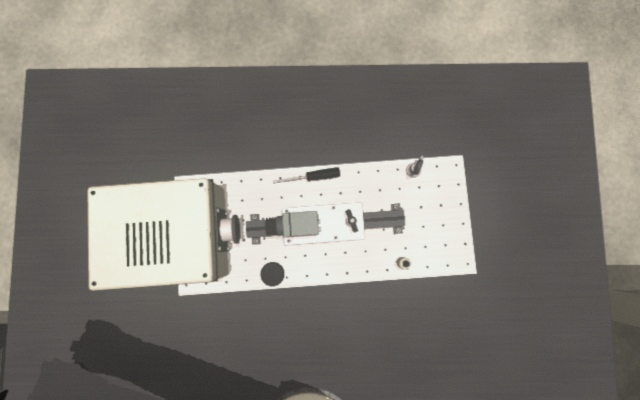

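Run:
```python
import cv2
a=cv2.imread("pics/top0.png")
cv2.imwrite("pics/topc.png",cv2.resize(a[145:305,220:490],None,fx=2.96,fy=2.96,interpolation=cv2.INTER_CUBIC)[:,:800])
b=cv2.imread("pics/scene0.png")
cv2.imwrite("pics/scenec.png",cv2.resize(b[130:310,180:420],None,fx=3.3,fy=3.3,interpolation=cv2.INTER_CUBIC)[:600,:800])
```

```text
(no output)
```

View pics/topc.png

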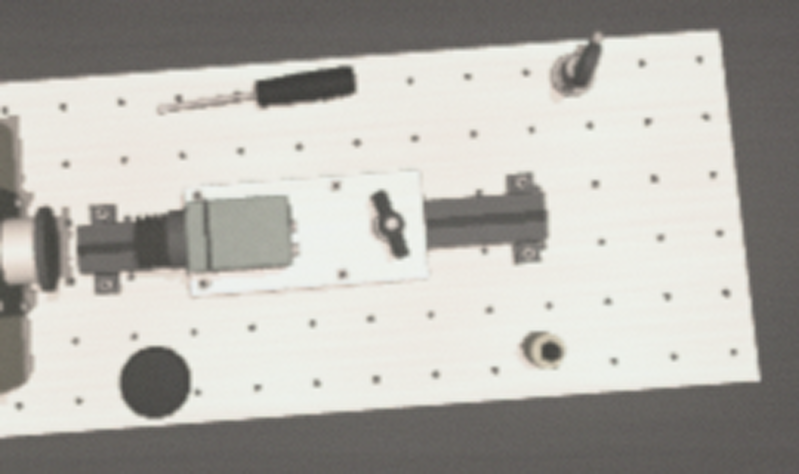

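View pics/scenec.png

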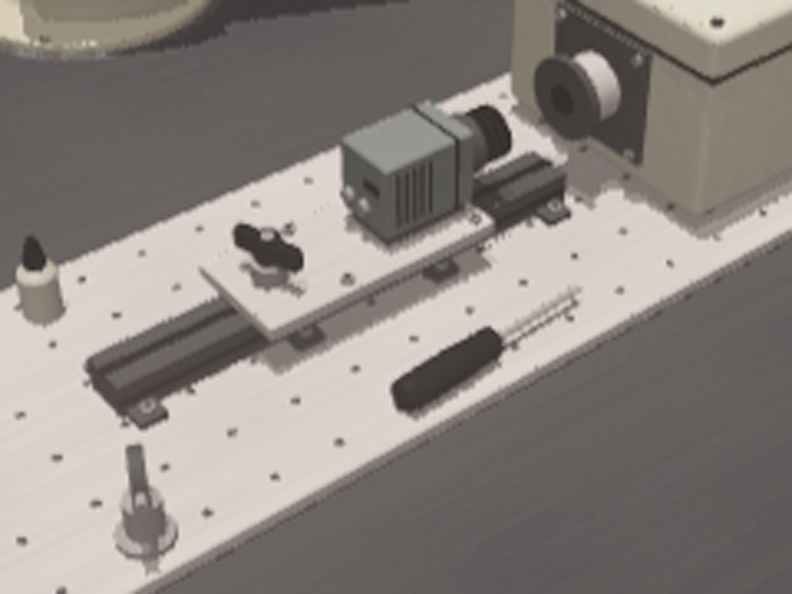

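The top view shows the breadboard's right-hand corners at about (463,155) and (477,273). The camera body is around (301,225) and the T-handle is centred at about (352,221), with its bar running from (348,210) to (356,231). The scene view agrees with this. I'll now fit the known geometry to these pixels.

```bash
cat > h.py <<'E'
import numpy as np, cv2
from scipy.spatial.transform import Rotation as R
def proj(c,P):
    M=R.from_euler('xyz',c["orientation"],degrees=True).as_matrix()
    p=(np.atleast_2d(P)-c["xyz"])@M; p=p@np.array(c["intrinsics"]).T
    return p[:,:2]/p[:,2:]
def back(c,uv,z):
    M=R.from_euler('xyz',c["orientation"],degrees=True).as_matrix()
    d=M@np.linalg.solve(c["intrinsics"],[uv[0],uv[1],1]); o=np.array(c["xyz"]); return o+d*(z-o[2])/d[2]
def bb(pose,P):
    x,y,a=pose; P=np.atleast_2d(P); c,s=np.cos(a),np.sin(a)
    return np.c_[x+c*P[:,0]-s*P[:,1], y+s*P[:,0]+c*P[:,1], P[:,2]]
E
python3 - <<'E'
from h import *
from scipy.optimize import least_squares
t=np.load("pics/top0.npy",allow_pickle=True).item(); s=np.load("pics/scene0.npy",allow_pickle=True).item()
cr=lambda u,v:(220+u/2.96,145+v/2.96)
sc=lambda u,v:(180+u/3.3,130+v/3.3)
# x is +: image up
obs=[(t,(.15,-.37,.012),cr(719,30)),(t,(-.15,-.37,.012),cr(760,381)),(t,(.15,.37,.012),(175.5,177.5)),(t,(-.15,.37,.012),(180,295.5)),
(t,(.11,.5,.182),(88,188)),(t,(-.11,.5,.182),(89.5,289.5)),(t,(.11,.24,.182),(210.5,179.5)),(t,(-.11,.24,.182),(215.5,282)),
(s,(.15,-.37,.012),(175,335)),(s,(-.15,-.37,.012),(113,249)),(s,(.15,.37,.012),(436,188))]
f=lambda p:np.concatenate([proj(c,bb(p,P))[0]-uv for c,P,uv in obs])
best=least_squares(f,[.52,0,-.05],loss='soft_l1')
print(best.x, f(best.x).reshape(-1,2).round(1))
p=best.x
inv=lambda P:(bb((0,0,-p[2]),np.array(P)-[p[0],p[1],0])[0]).round(4)
print("plate corners",[inv(back(t,cr(*q),.052)) for q in[(187,188),(420,170),(427,278),(190,297)]])
print("plate scene",[inv(back(s,sc(*q),.052)) for q in[(202,265),(272,333),(494,225)]])
print("cam top corners",[inv(back(t,cr(*q),.122)) for q in[(288,196),(293,266),(188,200),(190,272)]])
print("knob",[inv(back(t,cr(*q),.088)) for q in[(379,192),(391,224),(402,256)]])
print("knob sc",[inv(back(s,sc(*q),.088)) for q in[(237,232),(268,236),(300,258)]])
print("bellows front",inv(back(t,cr(134,240),.092)),"port",inv(back(t,cr(60,248),.092)))
E
```

```text
[ 0.52460945 -0.04440433  0.06583158] [[ 0.6 -0.8]
 [ 1.1 -0.8]
 [-0.5 -0.8]
 [-0.4  0.7]
 [-0.9 -0.9]
 [-0.9  2.6]
 [-1.6 -1.9]
 [-1.5  0.4]
 [-7.2  0.8]
 [-6.  -1.3]
 [-1.6  0.2]]
plate corners [array([0.0435, 0.0966, 0.052 ]), array([ 0.0434, -0.0952,  0.052 ]), array([-0.0449, -0.0929,  0.052 ]), array([-0.0453,  0.1003,  0.052 ])]
plate scene [array([-0.0353, -0.0923,  0.052 ]), array([ 0.0543, -0.0944,  0.052 ]), array([0.0551, 0.0965, 0.052 ])]
cam top corners [array([0.0251, 0.0149, 0.122 ]), array([-0.0281,  0.0153,  0.122 ]), array([0.028 , 0.0911, 0.122 ]), array([-0.0266,  0.0934,  0.122 ])]
knob [array([ 0.0253, -0.0572,  0.088 ]), array([-0.0006, -0.0644,  0.088 ]), array([-0.0263, -0.0708,  0.088 ])]
knob sc [array([-0.0111, -0.0764,  0.088 ]), array([ 0.0056, -0.0624,  0.088 ]), array([ 0.0385, -0.0591,  0.088 ])]
bellows front [0.0023 0.1378 0.092 ] port [0.0006 0.1961 0.092 ]
```

Run:
```python
from h import *
t=np.load("pics/top0.npy",allow_pickle=True).item(); s=np.load("pics/scene0.npy",allow_pickle=True).item()
Rm=R.from_euler('xyz',[180,0.074,69.958],degrees=True).as_matrix(); T=np.array([.18843,.51649,.24159])
pts=[T+Rm@np.array(q) for q in [(0,0,0),(.0427,0,0),(-.0427,0,0),(.0427,0,-.002),(-.0427,0,-.002),(.057,0,-.002),(-.057,0,-.002)]]
for c,n in((s,"scene"),(t,"top")): print(n,proj(c,pts).round(1).tolist(), proj(c,[[0,0,0],[.09,0,0],[0,-.09,0],[0,.09,0]]).round(1).tolist())
b=cv2.imread("pics/scene0.png")
cv2.imwrite("pics/g.png",cv2.resize(b[0:60,330:430],None,fx=8,fy=8,interpolation=cv2.INTER_CUBIC))
cv2.imwrite("pics/b.png",cv2.resize(b[20:160,150:260],None,fx=4,fy=4,interpolation=cv2.INTER_CUBIC))
a=cv2.imread("pics/top0.png")
cv2.imwrite("pics/tl.png",cv2.resize(a[300:400,0:360],None,fx=2.2,fy=2.2,interpolation=cv2.INTER_CUBIC))
```

```text
scene [[378.1, 34.3], [391.1, 33.2], [364.9, 35.5], [391.2, 32.6], [365.0, 34.8], [395.5, 32.2], [360.5, 35.2]] [[205.9, 125.4], [218.9, 137.7], [178.7, 133.6], [231.8, 117.7]]
top [[28.6, 402.0], [7.9, 393.9], [49.5, 410.0], [7.1, 394.3], [48.8, 410.4], [0.1, 391.6], [55.8, 413.2]] [[308.5, 443.4], [308.1, 404.0], [346.0, 443.1], [271.0, 443.7]]
```

View pics/g.png

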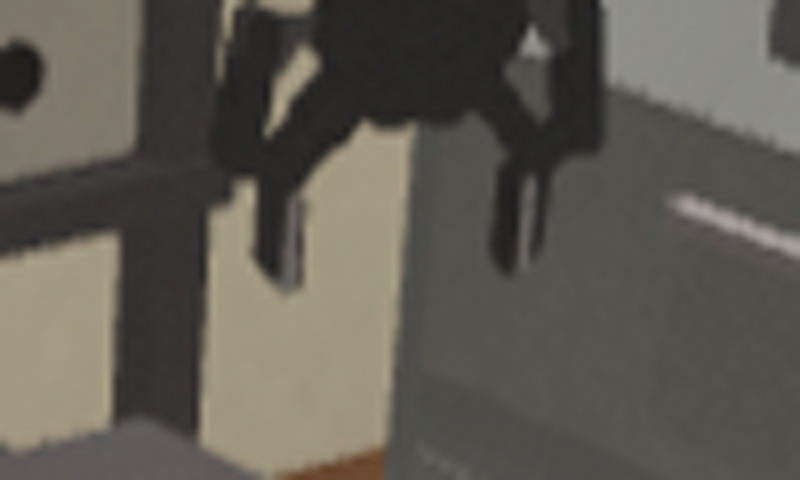

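View pics/b.png

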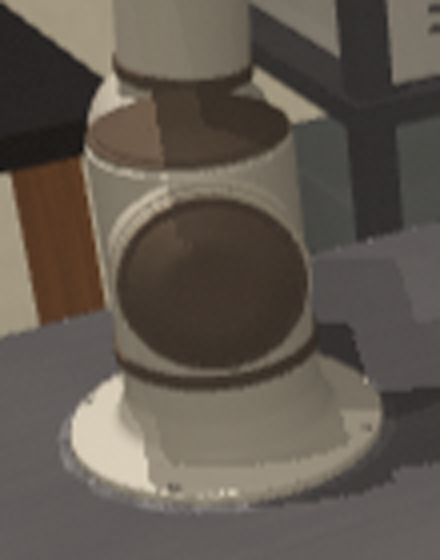

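View pics/tl.png

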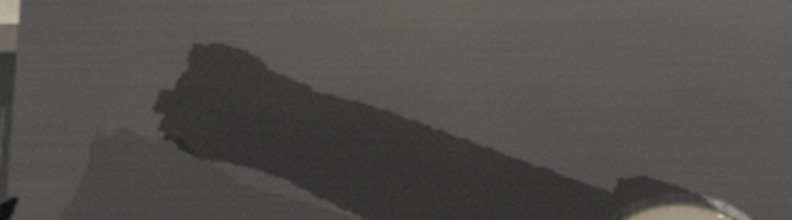

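```bash
cat > ov.py <<'E'
from h import *
def draw(c,pose,yc,th,sc=1,extra=()):
    im=cv2.resize(c["img"][:,:,::-1].copy(),None,fx=3,fy=3,interpolation=cv2.INTER_CUBIC)
    def poly(P,col,close=True):
        q=((proj(c,bb(pose,P))+.5)*3-.5); cv2.polylines(im,[np.round(q*8).astype(np.int32)],close,col,1,cv2.LINE_AA,3)
    z=.012; poly([(.15,-.37,z),(.15,.37,z),(-.15,.37,z),(-.15,-.37,z)],(0,0,255))
    z=.182; poly([(.11,.24,z),(.11,.5,z),(-.11,.5,z),(-.11,.24,z)],(0,0,255))
    z=.052; poly([(.045,yc-.105,z),(.045,yc+.09,z),(-.045,yc+.09,z),(-.045,yc-.105,z)],(0,200,0))
    z=.122; poly([(.027,yc+.005,z),(.027,yc+.085,z),(-.027,yc+.085,z),(-.027,yc+.005,z)],(255,0,0))
    for yy,r,n in((yc+.125,.0215,0),(.20,.034,0)):
        a=np.linspace(0,2*np.pi,40); poly(np.c_[r*np.cos(a),0*a+yy,.092+r*np.sin(a)],(255,0,255))
    ct,st=np.cos(th),np.sin(th)
    z=.088; poly([(u*ct-v*st,yc-.075+u*st+v*ct,z) for u,v in((.028,.0055),(-.028,.0055),(-.028,-.0055),(.028,-.0055))],(0,255,255))
    return im
E
python3 - <<'E'
from ov import *
t=np.load("pics/top0.npy",allow_pickle=True).item(); s=np.load("pics/scene0.npy",allow_pickle=True).item()
p=[ 0.52460945,-0.04440433,0.06583158]
a=draw(s,p,.010,.25); cv2.imwrite("pics/ovs1.png",a[390:990,330:1130]); cv2.imwrite("pics/ovs2.png",a[230:600,820:1420])
a=draw(t,p,.010,.25); cv2.imwrite("pics/ovt1.png",a[430:930,660:1450])
E
```

```text
(no output)
```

View pics/ovs1.png

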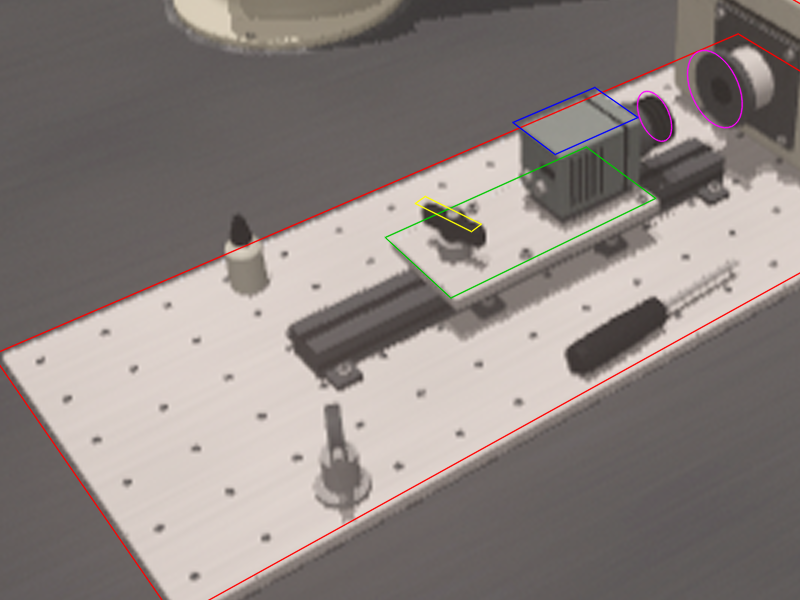

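View pics/ovt1.png

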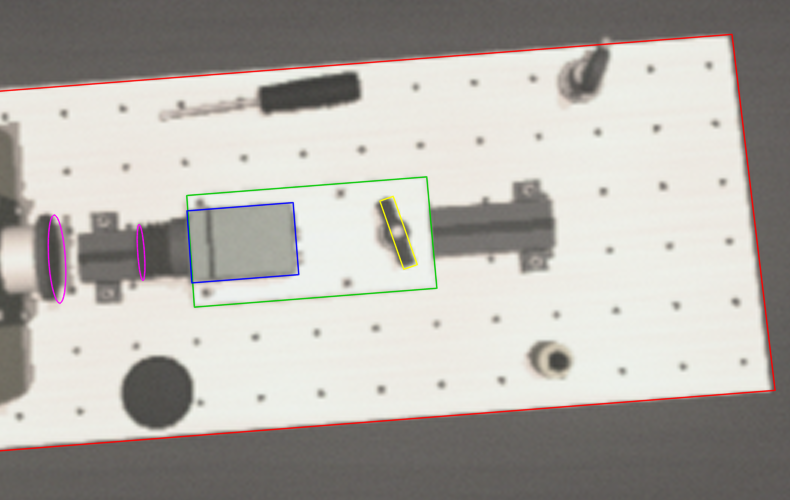

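View pics/ovs2.png

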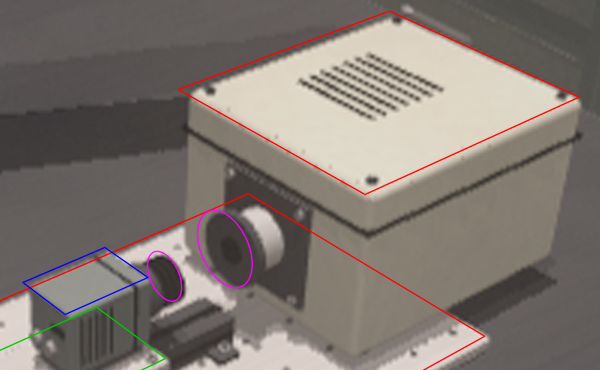

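```bash
cat > fit.py <<'E'
from h import *
from scipy.optimize import least_squares
from scipy.ndimage import map_coordinates, gaussian_filter
def pert(c,d):
    c2=dict(c); c2["xyz"]=np.array(c["xyz"])+d[:3]
    M=R.from_rotvec(d[3:])*R.from_euler('xyz',c["orientation"],degrees=True); c2["orientation"]=M.as_euler('xyz',degrees=True); return c2
def edges(yc):
    B=.012;Pz=.052;C=.122
    E=[("b",(.15,-.37,B),(.15,.2,B)),("b",(-.15,-.37,B),(-.15,.2,B)),("b",(.15,-.37,B),(-.15,-.37,B)),
       ("p",(.045,-.105,Pz),(.045,.09,Pz)),("p",(-.045,-.105,Pz),(-.045,.0,Pz)),("p",(.045,-.105,Pz),(-.045,-.105,Pz)),
       ("c",(.027,.005,C),(.027,.06,C)),("c",(-.027,.005,C),(-.027,.06,C)),("c",(.027,.005,C),(-.027,.005,C))]
    out=[]
    for k,a,b in E:
        a=np.array(a);b=np.array(b)
        if k!="b": a=a+[0,yc,0]; b=b+[0,yc,0]
        out.append((k,a,b))
    return out
def run(cams,x0,iters=8,w=6,verbose=True):
    x=np.r_[x0,np.zeros(6*len(cams))]
    gs=[gaussian_filter(c["img"].astype(float).mean(2),.7) for c in cams]
    for it in range(iters):
        obs=[];ww=w if it<3 else 4
        for i,c in enumerate(cams):
            ci=pert(c,x[4+6*i:10+6*i])
            for k,(kk,a,b) in enumerate(edges(x[3])):
                s=np.linspace(.06,.94,24)
                P=a+(b-a)*s[:,None]; uv=proj(ci,bb(x[:3],P)); uvb=proj(ci,bb(x[:3],P+(b-a)*.01))
                t=uvb-uv; t/=np.linalg.norm(t,axis=1)[:,None]; n=np.c_[-t[:,1],t[:,0]]
                o=np.arange(-ww,ww+.01,.25)
                q=uv[:,None]+o[None,:,None]*n[:,None]
                v=map_coordinates(gs[i],[q[...,1],q[...,0]],order=1,mode='nearest')
                g=np.abs(np.gradient(v,axis=1))*np.exp(-(o/ww)**2)
                j=g.argmax(1); ok=g.max(1)>2
                for m in np.where(ok)[0]: obs.append((i,k,s[m],uv[m]+o[j[m]]*n[m],n[m]))
        I=np.array([o[0] for o in obs]);K=np.array([o[1] for o in obs]);S=np.array([o[2] for o in obs]);U=np.array([o[3] for o in obs]);N=np.array([o[4] for o in obs])
        def f(x,prior=True):
            ed=edges(x[3]); A=np.array([e[1] for e in ed]);Bv=np.array([e[2] for e in ed])
            P=A[K]+(Bv-A)[K]*S[:,None]; W=bb(x[:3],P); r=np.zeros(len(I))
            for i,c in enumerate(cams):
                m=I==i; r[m]=((proj(pert(c,x[4+6*i:10+6*i]),W[m])-U[m])*N[m]).sum(1)
            pr=x[4:].reshape(-1,6)/np.array([.002]*3+[.002]*3)
            return np.r_[r,pr.ravel()*3] if prior else r
        x=least_squares(f,x,loss='soft_l1',x_scale=.001).x
    r=f(x,False)
    if verbose:
        print(x[:4].round(4),"yaw",np.degrees(x[2]).round(2)); print((x[4:].reshape(-1,6)*1000).round(1))
        for i in range(len(cams)):
            for k in range(9):
                m=(I==i)&(K==k); print(i,k,m.sum(),np.median(r[m]).round(2) if m.any() else None,end="; ")
            print()
    return x
if __name__=="__main__":
    t=np.load("pics/top0.npy",allow_pickle=True).item(); s=np.load("pics/scene0.npy",allow_pickle=True).item()
    x0=[.5246,-.0444,.0658,.005]
    run([t],x0); run([s],x0); run([t,s],x0)
    for m in (run([t,s],x0,verbose=False),):
        from ov import draw
        a=draw(pert(s,m[10:16]),m[:3],m[3],.25); cv2.imwrite("pics/ovs3.png",a[390:990,330:1130])
        a=draw(pert(t,m[4:10]),m[:3],m[3],.25); cv2.imwrite("pics/ovt3.png",a[430:930,660:1450])
E
python3 fit.py
```

```text
[ 0.5245 -0.0413  0.0654  0.0064] yaw 3.74
[[ 0.  -0.   0.2 -0.1  0.1  0. ]]
0 0 24 -0.0; 0 1 24 -0.25; 0 2 24 0.0; 0 3 9 1.25; 0 4 11 -0.5; 0 5 14 -0.5; 0 6 24 -0.25; 0 7 24 0.38; 0 8 24 0.25; 
[ 0.5295 -0.0399  0.0614  0.0069] yaw 3.52
[[ 0.  -0.   0.3  0.1  0.1 -0. ]]
0 0 24 0.01; 0 1 24 0.12; 0 2 24 0.0; 0 3 24 0.0; 0 4 13 -0.25; 0 5 24 0.0; 0 6 24 0.0; 0 7 24 -0.25; 0 8 24 0.01; 
[ 0.5262 -0.041   0.0643  0.007 ] yaw 3.68
[[ 0.9  0.3  0.3  0.1 -0.6 -0.1]
 [-0.9 -0.3  0.5  0.1  1.   1.2]]
0 0 24 -0.01; 0 1 24 -0.13; 0 2 24 -0.0; 0 3 9 1.5; 0 4 11 -0.5; 0 5 14 -0.37; 0 6 24 -0.12; 0 7 24 0.5; 0 8 24 0.26; 
1 0 24 0.0; 1 1 24 0.24; 1 2 24 -0.01; 1 3 24 -0.0; 1 4 13 -0.25; 1 5 24 -0.25; 1 6 24 -0.25; 1 7 24 -0.25; 1 8 24 -0.0;
```

The top and scene fits agree:
- **Breadboard:** about (0.526, -0.041), yaw 3.7°.
- **Carriage:** y ≈ +0.007, so the seal gap is about 68 mm.
- **T-handle:** about 0.26 rad, with its axis at about (0.531, -0.109).

In the overlays the board, plate and camera outlines lie on their edges. Next I move over the T-handle while staying high.

Call:
play_rows([
  [0, [-3.1, 3.6, 0], [0, 0, 0]],
  [0, [-3.1, 3.6, 0], [0, 0, 0]],
  [0, [-3.1, 3.6, 0], [0, 0, 0]],
  [0, [-3.1, 3.6, 0], [0, 0, 0]],
  [0, [-3.1, 3.6, 0], [0, 0, 0]],
  [0, [-3.1, 3.6, 0], [0, 0, 0]],
  [0, [-3.1, 3.6, 0], [0, 0, 0]],
  [0, [-3.1, 3.6, 0], [0, 0, 0]],
  [0, [-3.1, 3.6, 0], [0, 0, 0]],
  [0, [-3.1, 3.6, 0], [0, 0, 0]],
  [0, [-3.1, 3.6, 0], [0, 0, 0]],
  [0, [-3.1, 3.6, 0], [0, 0, 0]],
], newtons=20)

```text
time: 2.4
ee_pos: [0.4744, 0.0051, 0.2422]
tcp_rot: [179.7, -0.2, 70.6]
wrist_force: [1.2, 0.6, -0.0]
opening: 0.0857
```

```bash
cat >> h.py <<'E'
KN=(.5306,-.1089)
def loc(o,w):  # world shift (m)-> tool cm
    return (R.from_euler('xyz',o["tcp_rot"],degrees=True).inv().apply(w)*100).round(2)
def st(o): print("t",round(o["time"],2),"p",o["ee_pos"].round(4),"r",o["tcp_rot"].round(2),"F",o["wrist_force"].round(1),"T",o["torque"].round(2),"op",round(o["opening"],4),"q",o["q"].round(0))
E
python3 - <<'E'
from h import *; from workcell import get_obs
o=get_obs(); st(o); print(loc(o,np.r_[KN,.16]-o["ee_pos"]))
E
```

```text
t 2.4 p [0.4744 0.0051 0.2422] r [ 1.7973e+02 -1.5000e-01  7.0550e+01] F [ 1.2  0.6 -0. ] T [ 0.07 -0.07 -0.01] op 0.0857 q [ 1. -6. -0. 95.  0. 20.]
[-8.9   9.05  8.24]
```

Call:
play_rows([
  [0, [-3.0, 3.0, 0], [0, 0, 0]],
  [0, [-3.0, 3.0, 0], [0, 0, 0]],
  [0, [-2.5, 2.7, 0], [0, 0, 0]],
  [0, [0, 0, 0], [0, 0, 8.4]],
  [0, [0, 0, 0], [0, 0, 8.4]],
  [0, [0, 0, 0], [0, 0, 8.4]],
  [0, [0, 0, 0], [0, 0, 8.4]],
  [0, [0, 0, 0], [0, 0, 8.4]],
  [0, [0, 0, 0], [0, 0, 8.4]],
  [0, [0, 0, 0], [0, 0, 8.4]],
  [0, [0, 0, 0], [0, 0, 8.4]],
  [0, [0, 0, 0], [0, 0, 8.4]],
])

```text
time: 3.6
ee_pos: [0.5315, -0.1171, 0.2403]
tcp_rot: [-179.9, -0.2, -7.1]
wrist_force: [-1.2, 0.2, -0.4]
opening: 0.0858
```

Call:
play_rows([
  [0, [0, 0, 0.5], [0, 0, 8.4]],
  [0, [0, 0, 0.5], [0, 0, 8.4]],
  [0, [0, 0, 0.5], [0, 0, 8.4]],
  [0, [0, 0, 0.5], [0, 0, 8.4]],
  [0, [0, 0, 0.5], [0, 0, 8.4]],
  [0, [0, 0, 0.5], [0, 0, 8.4]],
  [0, [0, 0, 0.5], [0, 0, 8.4]],
  [0, [0, 0, 0.5], [0, 0, 8.4]],
])

```text
time: 4.4
ee_pos: [0.532, -0.1171, 0.1997]
tcp_rot: [-179.7, -0.1, -75.8]
wrist_force: [0.3, 0.4, -0.3]
opening: 0.0855
```

Run:
```python
from h import *; from workcell import get_obs,camera
o=get_obs(); st(o); print(loc(o,np.r_[KN,.13]-o["ee_pos"]))
for n in("top","scene"):
    c=camera(n); cv2.imwrite(f"pics/{n}1.png",c["img"][:,:,::-1])
    np.save(f"pics/{n}1.npy",c,allow_pickle=True)
t=cv2.imread("pics/top1.png")[150:310,240:440]; s=cv2.imread("pics/scene1.png")[110:270,180:380]
cv2.imwrite("pics/v1.png",np.hstack([cv2.resize(a,(400,320),interpolation=cv2.INTER_CUBIC) for a in (t,s)]))
```

```text
t 4.4 p [ 0.532  -0.1171  0.1997] r [-1.7968e+02 -6.0000e-02 -7.5810e+01] F [ 0.3  0.4 -0.3] T [ 0.01  0.01 -0.  ] op 0.0855 q [-12.   3.   4.  90.   0. 153.]
[-0.84 -0.03  6.97]
```

View pics/v1.png

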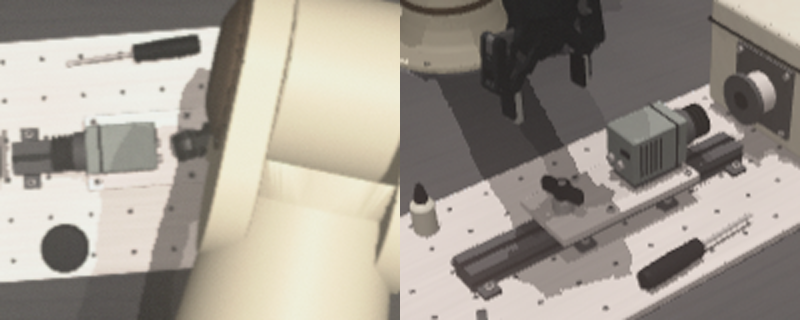

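The arm now blocks the top view. The scene view shows the hand above and behind the handle, with the handle clear at about (562,188) in the crop. I'll check the handle angle with the fitted overlay.

Run:
```python
from fit import *
from ov import draw
t=np.load("pics/top0.npy",allow_pickle=True).item(); s=np.load("pics/scene0.npy",allow_pickle=True).item()
m=run([t,s],[.5246,-.0444,.0658,.005],verbose=False)
np.save("pics/m.npy",m)
a=draw(pert(s,m[10:16]),m[:3],m[3],.27); 
b=draw(pert(t,m[4:10]),m[:3],m[3],.27)
A=a[560:700,700:900];B=b[590:730,980:1180]
cv2.imwrite("pics/v2.png",np.hstack([cv2.resize(q,(400,280),interpolation=cv2.INTER_CUBIC) for q in(A,B)]))
```

```text
(no output)
```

View pics/v2.png

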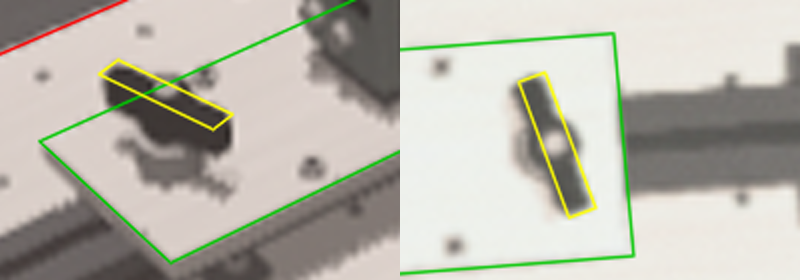

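Call:
play_rows([
  [0, [-0.9, -0.1, 2.0], [0, 0, -5]],
  [0, [0, 0, 3.0], [0, 0, 0]],
  [0, [0, 0, 3.0], [0, 0, 0]],
  [0, [0, 0, 0], [0, 0, 0]],
])

```text
time: 4.9
ee_pos: [0.5317, -0.108, 0.1191]
tcp_rot: [-179.6, -0.2, -69.3]
wrist_force: [-1.0, 0.3, 0.4]
opening: 0.0853
```

Run:
```python
from h import *; from workcell import get_obs,camera
o=get_obs(); st(o); print(loc(o,np.r_[.5306,-.108,.075]-o["ee_pos"]))
c=camera("scene"); cv2.imwrite("pics/v3.png",cv2.resize(c["img"][130:270,200:380,::-1],None,fx=4,fy=4,interpolation=cv2.INTER_CUBIC))
```

```text
t 4.9 p [ 0.5317 -0.108   0.1191] r [-1.7958e+02 -1.7000e-01 -6.9260e+01] F [-1.   0.3  0.4] T [-0.01  0.02 -0.03] op 0.0853 q [-12.   3.  -6.  81.   0. 148.]
[-0.05  0.14  4.41]
```

View pics/v3.png

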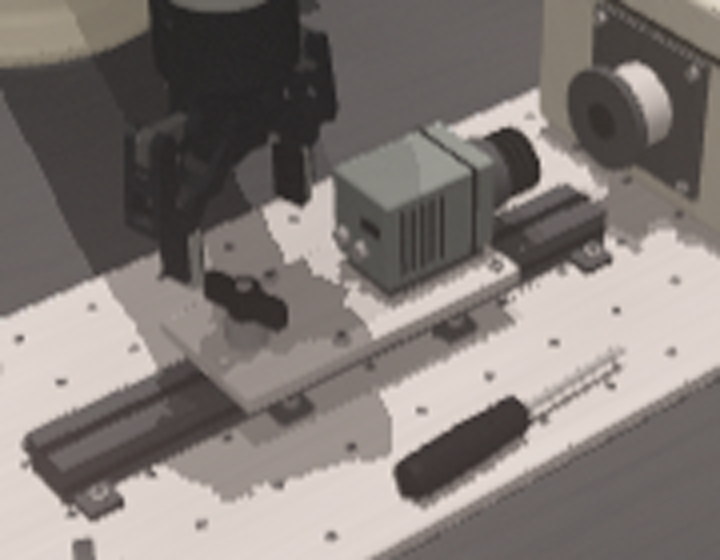

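The fingers straddle the handle: the rear finger is near (185,270), the front one near (295,190), and the camera body is clear at (338,190). I'm descending.

Call:
play_rows([
  [0, [0, 0.1, 1.5], [0, 0, 1.0]],
  [0, [0, 0, 1.5], [0, 0, 0]],
  [0, [0, 0, 1.3], [0, 0, 0]],
  [0, [0, 0, 0], [0, 0, 0]],
])

```text
time: 5.35
ee_pos: [0.5342, -0.1092, 0.0797]
tcp_rot: [-179.2, -0.4, -70.2]
wrist_force: [-0.4, -0.8, 0.0]
opening: 0.0855
```

Run:
```python
from h import *; from workcell import get_obs,camera
o=get_obs(); st(o); print(loc(o,np.r_[.5306,-.108,.075]-o["ee_pos"]))
c=camera("scene"); cv2.imwrite("pics/v4.png",cv2.resize(c["img"][130:270,200:380,::-1],None,fx=4,fy=4,interpolation=cv2.INTER_CUBIC))
```

```text
t 5.35 p [ 0.5342 -0.1092  0.0797] r [-179.16   -0.42  -70.16] F [-0.4 -0.8  0. ] T [ 0.03  0.06 -0.04] op 0.0855 q [-12.   3. -10.  76.   0. 149.]
[-0.24  0.3   0.46]
```

View pics/v4.png

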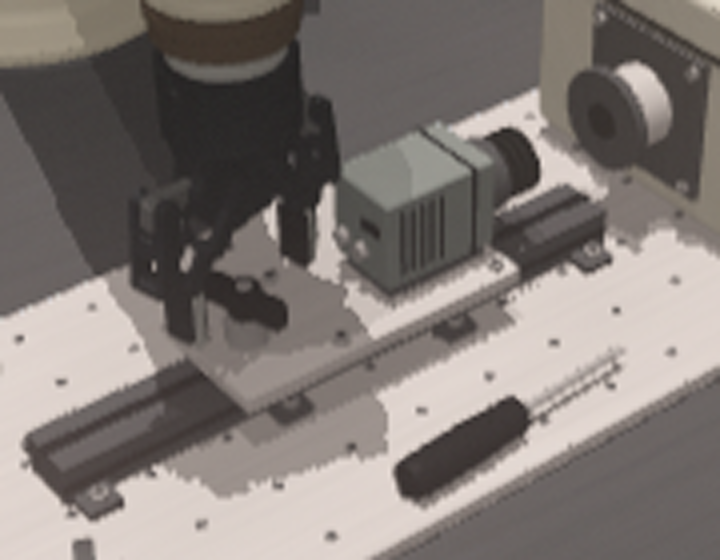

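```bash
cat >> h.py <<'E'
def rt(o,yaw):
    a=R.from_euler('xyz',o["tcp_rot"],degrees=True); b=R.from_euler('xyz',[180,0,yaw],degrees=True)
    return np.degrees((a.inv()*b).as_rotvec()).round(2)
E
python3 - <<'E'
from h import *; from workcell import get_obs
o=get_obs(); print(loc(o,np.r_[.5306,-.108,.075]-o["ee_pos"]),rt(o,-70.8))
E
```

```text
[-0.26  0.33  0.56] [-0.89 -0.44  0.64]
```

Call:
play_rows([
  [0, [-0.2, 0.3, 0.5], [-0.9, -0.4, 0.6]],
  [0.3, [0, 0, 0], [0, 0, 0]],
  [0.6, [0, 0, 0], [0, 0, 0]],
  [0.6, [0, 0, 0], [0, 0, 0]],
  [0.6, [0, 0, 0], [0, 0, 0]],
], newtons=20)

```text
time: 5.9
ee_pos: [0.5317, -0.1085, 0.077]
tcp_rot: [-180.0, -0.1, -70.8]
wrist_force: [0.6, 0.5, 1.1]
opening: 0.0343
```

Run:
```python
from h import *; from workcell import get_obs
o=get_obs(); st(o); print(loc(o,np.r_[.5306,-.108,.075]-o["ee_pos"]),rt(o,-70.8))
```

```text
t 5.9 p [ 0.5317 -0.1085  0.077 ] r [-1.7998e+02 -8.0000e-02 -7.0790e+01] F [0.6 0.5 1.1] T [0.   0.01 0.01] op 0.0343 q [-12.   4.  -9.  77.  -0. 149.]
[-0.09  0.09  0.2 ] [-0.02 -0.08  0.01]
```

Call:
play_rows([
  [0.75, [0, 0, 0.1], [0, 0, 0]],
  [0.75, [0, 0, 0], [0, 0, 0]],
  [0.8, [0, 0, 0], [0, 0, 0]],
  [0.8, [0, 0, 0], [0, 0, 0]],
])

```text
time: 6.3
ee_pos: [0.5315, -0.1074, 0.077]
tcp_rot: [-179.9, 0.0, -70.7]
wrist_force: [-0.6, 0.9, 0.4]
opening: 0.0236
```

Run:
```python
from h import *; from workcell import get_obs,camera
o=get_obs(); st(o)
c=camera("scene"); cv2.imwrite("pics/v5.png",cv2.resize(c["img"][150:250,200:320,::-1],None,fx=6,fy=6,interpolation=cv2.INTER_CUBIC))
```

```text
t 6.3 p [ 0.5315 -0.1074  0.077 ] r [-1.7991e+02  4.0000e-02 -7.0740e+01] F [-0.6  0.9  0.4] T [0.15 0.1  0.02] op 0.0236 q [-11.   4.  -9.  77.   0. 149.]
```

View pics/v5.png

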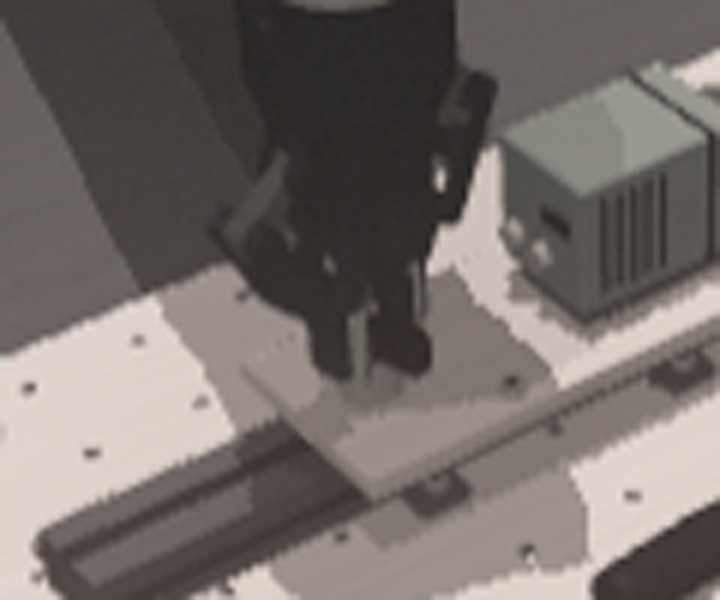

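The pads are around the bar, with the bar end visible between the fingers near (400,360). I'm closing further at 20 N.

Call:
play_rows([
  [0.88, [0, 0, 0], [0, 0, 0]],
  [0.9, [0, 0, 0], [0, 0, 0]],
  [0.92, [0, 0, 0], [0, 0, 0]],
])

```text
time: 6.65
ee_pos: [0.5315, -0.1075, 0.077]
tcp_rot: [-179.9, 0.0, -70.7]
wrist_force: [-1.1, 0.2, 0.9]
opening: 0.0232
```

Call:
play_rows([
  [1, [0, 0, 0], [0, 0, 0]],
  [1, [0, 0, 0], [0, 0, 0]],
])

```text
time: 6.85
ee_pos: [0.5315, -0.1074, 0.077]
tcp_rot: [-179.9, 0.1, -70.7]
wrist_force: [-1.3, 0.7, 1.1]
opening: 0.0237
```

Run:
```python
from h import *; from workcell import get_obs,camera
o=get_obs(); st(o)
```

```text
t 6.85 p [ 0.5315 -0.1074  0.077 ] r [-1.7991e+02  5.0000e-02 -7.0740e+01] F [-1.3  0.7  1.1] T [ 0.18  0.21 -0.  ] op 0.0237 q [-11.   4.  -9.  77.   0. 149.]
```

The fingers stopped at 23.7 mm. That is the handle's round hub rather than the 11 mm bar, and the wrist force is near zero, so the grip is centred. The hub should turn by friction at a higher grip force. I'll turn in steps and check each one.

Call:
play_rows([
  [1, [0, 0, 0], [0, 0, 0]],
  [1, [0, 0, 0], [0, 0, 0]],
  [1, [0, 0, 0], [0, 0, -2]],
  [1, [0, 0, 0], [0, 0, -4]],
  [1, [0, 0, 0], [0, 0, -5]],
  [1, [0, 0, 0], [0, 0, -5]],
], newtons=80)

```text
time: 7.45
ee_pos: [0.5312, -0.1061, 0.0795]
tcp_rot: [-179.8, 0.1, -54.2]
wrist_force: [-1.2, 1.4, 1.1]
opening: 0.0093
```

Run:
```python
from h import *; from workcell import get_obs,camera
o=get_obs(); st(o)
c=camera("scene"); cv2.imwrite("pics/v6.png",cv2.resize(c["img"][150:250,200:320,::-1],None,fx=6,fy=6,interpolation=cv2.INTER_CUBIC))
```

```text
t 7.45 p [ 0.5312 -0.1061  0.0795] r [-1.7976e+02  9.0000e-02 -5.4240e+01] F [-1.2  1.4  1.1] T [ 0.32  0.21 -0.34] op 0.0093 q [-11.   4.  -9.  77.   0. 133.]
```

View pics/v6.png

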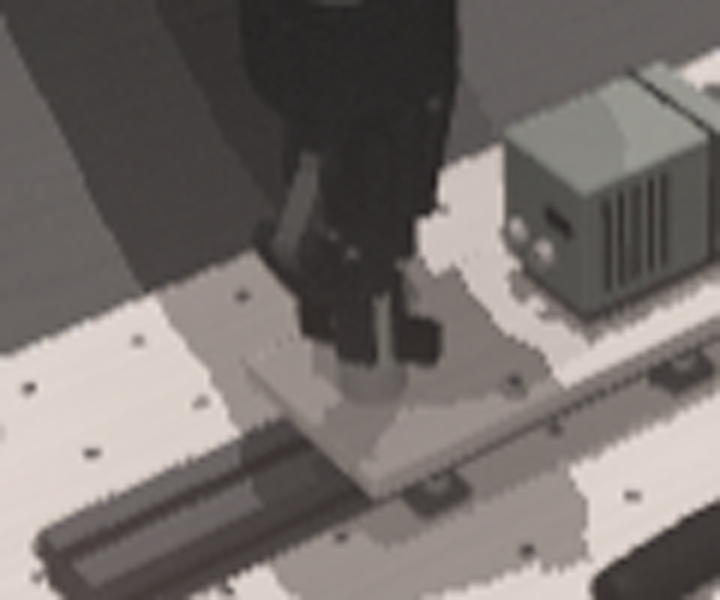

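The grip has settled onto the bar (opening 9 mm, TCP up 2.5 mm), and the wrist reads about 0.34 N·m resisting torque, so the handle is turning. I'm continuing.

Call:
play_rows([
  [1, [0, 0, 0], [0, 0, -6]],
  [1, [0, 0, 0], [0, 0, -6]],
  [1, [0, 0, 0], [0, 0, -6]],
  [1, [0, 0, 0], [0, 0, -6]],
])

```text
time: 7.9
ee_pos: [0.5308, -0.1057, 0.0795]
tcp_rot: [-179.7, 0.1, -29.6]
wrist_force: [-0.8, 0.9, 1.5]
opening: 0.0093
```

Run:
```python
from h import *; from workcell import get_obs,camera
o=get_obs(); st(o)
c=camera("scene"); cv2.imwrite("pics/v7.png",cv2.resize(c["img"][150:250,200:320,::-1],None,fx=6,fy=6,interpolation=cv2.INTER_CUBIC))
```

```text
t 7.9 p [ 0.5308 -0.1057  0.0795] r [-1.7971e+02  6.0000e-02 -2.9630e+01] F [-0.8  0.9  1.5] T [ 0.32  0.33 -0.47] op 0.0093 q [-11.   4.  -9.  77.   0. 108.]
```

View pics/v7.png

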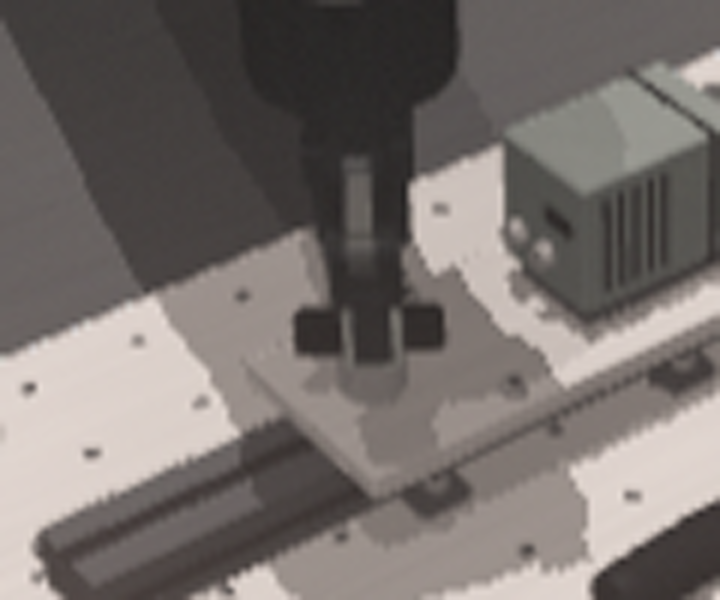

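The bar has clearly turned with the hand: its ends are at (315,330) and (425,325) and it lies horizontally in the crop. Next I turn the rest of the quarter turn.

Call:
play_rows([
  [1, [0, 0, 0], [0, 0, -7]],
  [1, [0, 0, 0], [0, 0, -7]],
  [1, [0, 0, 0], [0, 0, -7]],
  [1, [0, 0, 0], [0, 0, -7]],
  [1, [0, 0, 0], [0, 0, -7]],
  [1, [0, 0, 0], [0, 0, -7]],
  [1, [0, 0, 0], [0, 0, 0]],
])

```text
time: 8.65
ee_pos: [0.5298, -0.1056, 0.0794]
tcp_rot: [-179.7, -0.0, 12.7]
wrist_force: [-0.9, 0.5, 1.1]
opening: 0.009
```

Run:
```python
from h import *; from workcell import get_obs,camera
o=get_obs(); st(o)
c=camera("scene"); cv2.imwrite("pics/v8.png",cv2.resize(c["img"][150:250,200:320,::-1],None,fx=6,fy=6,interpolation=cv2.INTER_CUBIC))
```

```text
t 8.65 p [ 0.5298 -0.1056  0.0794] r [-1.7969e+02 -5.0000e-02  1.2750e+01] F [-0.9  0.5  1.1] T [0.1 0.2 0.3] op 0.009 q [-11.   4.  -9.  77.   0.  66.]
```

View pics/v8.png

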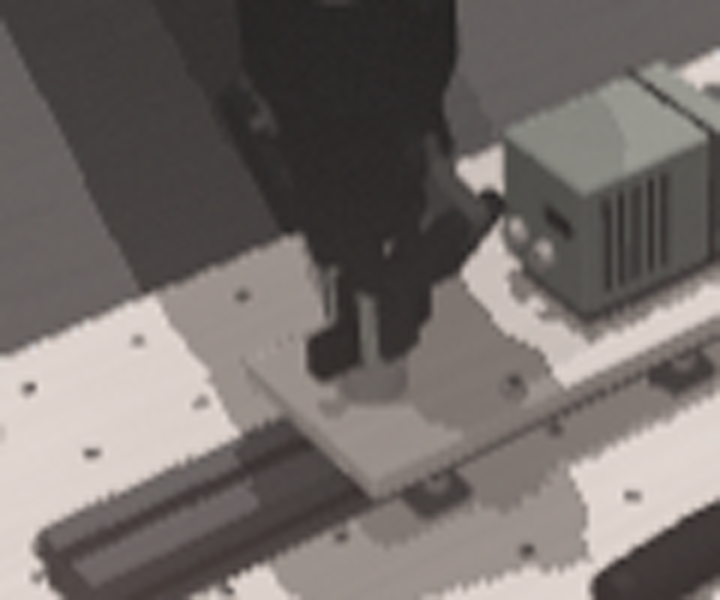

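The handle has turned about 84° and its near end now points back along the rail, at (330,355). I'm releasing and lifting clear.

Call:
play_rows([
  [0.5, [0, 0, 0], [0, 0, 0]],
  [0, [0, 0, 0], [0, 0, 0]],
  [0, [0, 0, 0], [0, 0, 0]],
  [0, [0, 0, -2], [0, 0, 0]],
  [0, [0, 0, -3], [0, 0, 0]],
  [0, [0, 0, -3], [0, 0, 0]],
  [0, [0, 0, -2], [0, 0, 0]],
  [0, [0, 0, 0], [0, 0, 0]],
], newtons=40)

```text
time: 9.5
ee_pos: [0.5296, -0.1064, 0.1815]
tcp_rot: [-179.7, 0.0, 11.5]
wrist_force: [0.3, -0.0, 0.1]
opening: 0.0855
```

Run:
```python
from h import *; from workcell import get_obs,camera
from ov import draw
o=get_obs(); st(o); print(loc(o,np.r_[.523,.012,.18]-o["ee_pos"]),rt(o,3.7))
s=camera("scene"); np.save("pics/s9.npy",s,allow_pickle=True)
m=np.load("pics/m.npy")
from fit import pert
a=draw(pert(s,m[10:16]),m[:3],m[3],1.73); cv2.imwrite("pics/v9.png",a[390:900,550:1150])
```

```text
t 9.5 p [ 0.5296 -0.1064  0.1815] r [-1.7971e+02  5.0000e-02  1.1540e+01] F [ 0.3 -0.   0.1] T [ 0.05 -0.05 -0.  ] op 0.0855 q [-11.   3.   1.  88.   0.  67.]
[  1.72 -11.73   0.21] [-0.29  0.07  7.84]
```

View pics/v9.png

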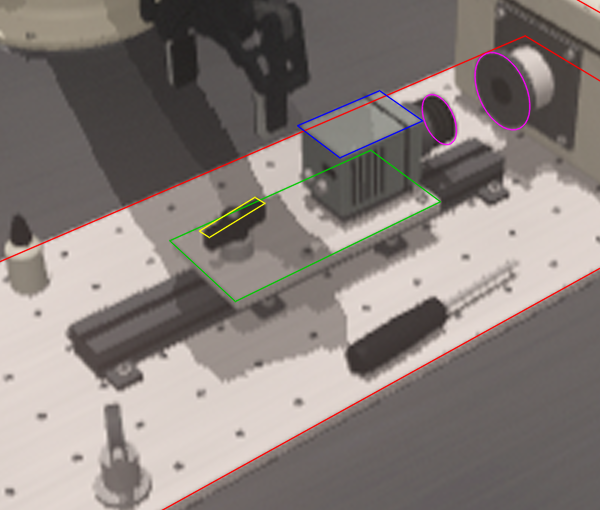

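The overlay matches the handle at about 1.73 rad, and the carriage has not moved from its outline. Next I go to the camera grip.

Call:
play_rows([
  [0, [0, 0, 0], [-0.3, 0, 7.5]],
  [0, [0, -4, 0], [0, 0, 0]],
  [0, [0, -4, 0], [0, 0, 0]],
  [0, [0, -3.6, 0], [0, 0, 0]],
  [0, [0, 0, 0], [0, 0, 0]],
])

```text
time: 10.05
ee_pos: [0.5199, 0.0118, 0.1726]
tcp_rot: [-180.0, 0.6, 3.3]
wrist_force: [0.5, -0.1, -0.8]
opening: 0.0855
```

Run:
```python
from h import *; from workcell import get_obs
o=get_obs(); st(o); print(loc(o,np.r_[.523,.012,.094]-o["ee_pos"]),rt(o,3.7))
```

```text
t 10.05 p [0.5199 0.0118 0.1726] r [-179.97    0.56    3.28] F [ 0.5 -0.1 -0.8] T [-0.   -0.05  0.08] op 0.0855 q [ 1.  1. -2. 88.  0. 88.]
[0.38 0.   7.86] [-0.03  0.56 -0.42]
```

Call:
play_rows([
  [0, [0.3, 0, 1.0], [0, 0.6, -0.4]],
  [0, [0, 0, 0], [0, 0, 0]],
])

```text
time: 10.25
ee_pos: [0.522, 0.0128, 0.1597]
tcp_rot: [-180.0, 0.1, 3.8]
wrist_force: [0.4, -0.8, -0.5]
opening: 0.0856
```

Run:
```python
from h import *; from workcell import get_obs,camera
o=get_obs(); st(o); print(loc(o,np.r_[.523,.012,.094]-o["ee_pos"]),rt(o,3.7))
s=camera("scene"); cv2.imwrite("pics/v10.png",cv2.resize(s["img"][110:260,220:400,::-1],None,fx=4,fy=4,interpolation=cv2.INTER_CUBIC))
```

```text
t 10.25 p [0.522  0.0128 0.1597] r [-1.7999e+02  1.1000e-01  3.7600e+00] F [ 0.4 -0.8 -0.5] T [0.   0.   0.04] op 0.0856 q [ 1.  0. -4. 86.  0. 88.]
[0.11 0.09 6.57] [-0.01  0.11  0.06]
```

View pics/v10.png

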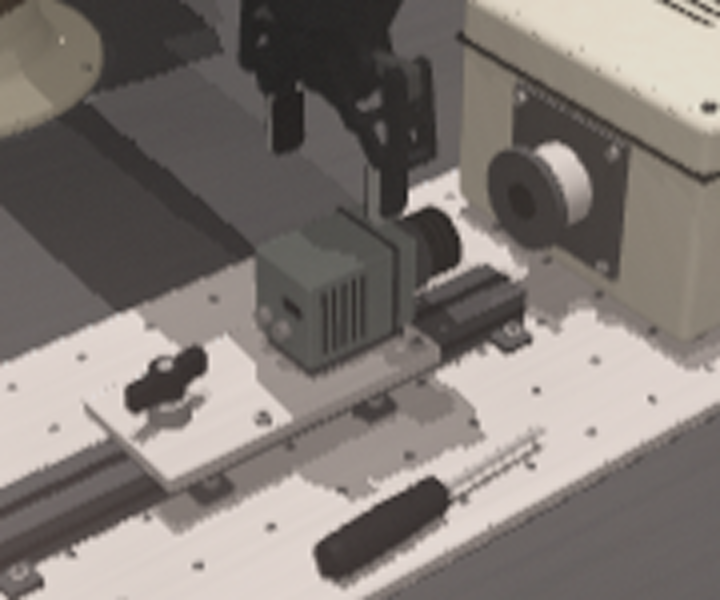

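The fingers are above and astride the camera, with the near fingertip at (390,210). I descend in two stages.

Call:
play_rows([
  [0, [0.1, 0.1, 2], [0, 0, 0]],
  [0, [0, 0, 1.5], [0, 0, 0]],
  [0, [0, 0, 0], [0, 0, 0]],
])

```text
time: 10.6
ee_pos: [0.523, 0.0101, 0.1242]
tcp_rot: [180.0, 0.1, 3.6]
wrist_force: [0.8, -0.1, 0.4]
opening: 0.0854
```

Call:
play_rows([
  [0, [0, 0, 1.5], [0, 0, 0]],
  [0, [0, 0, 1.0], [0, 0, 0]],
  [0, [0, 0, 0], [0, 0, 0]],
])

```text
time: 10.9
ee_pos: [0.5231, 0.0094, 0.0978]
tcp_rot: [180.0, 0.1, 3.5]
wrist_force: [-0.5, -0.5, -0.3]
opening: 0.0854
```

Run:
```python
from h import *; from workcell import get_obs,camera
o=get_obs(); st(o); print(loc(o,np.r_[.523,.012,.093]-o["ee_pos"]),rt(o,3.7))
s=camera("scene"); cv2.imwrite("pics/v11.png",cv2.resize(s["img"][110:260,220:400,::-1],None,fx=4,fy=4,interpolation=cv2.INTER_CUBIC))
```

```text
t 10.9 p [0.5231 0.0094 0.0978] r [1.7999e+02 1.3000e-01 3.4700e+00] F [-0.5 -0.5 -0.3] T [-0.06  0.   -0.04] op 0.0854 q [  1.   1. -10.  79.  -0.  88.]
[ 0.01 -0.26  0.48] [ 0.01  0.13 -0.23]
```

View pics/v11.png

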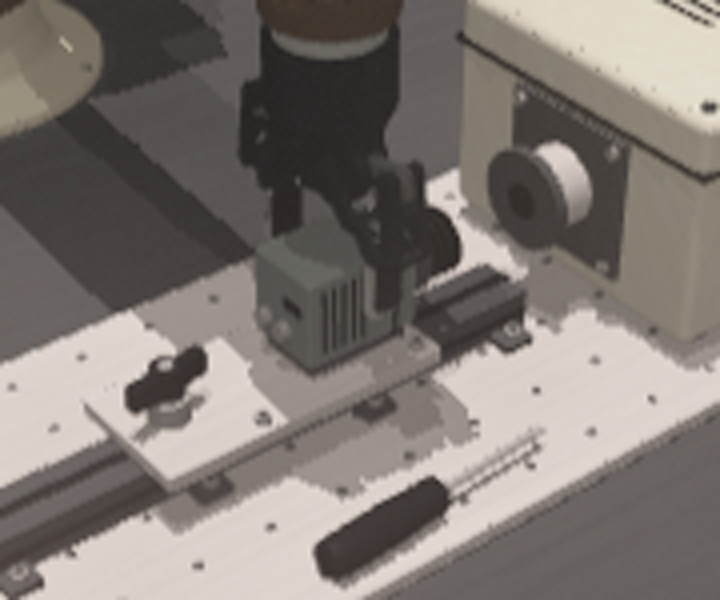

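The fingers are astride the camera body and nothing is in contact. I'm closing at 40 N.

Call:
play_rows([
  [0.2, [0, 0, 0.3], [0, 0, 0]],
  [0.4, [0, 0, 0], [0, 0, 0]],
  [0.5, [0, 0, 0], [0, 0, 0]],
  [0.6, [0, 0, 0], [0, 0, 0]],
  [0.6, [0, 0, 0], [0, 0, 0]],
], newtons=40)

```text
time: 11.45
ee_pos: [0.5227, 0.0094, 0.0965]
tcp_rot: [180.0, 0.1, 3.5]
wrist_force: [-0.3, -1.1, -2.9]
opening: 0.0535
```

Run:
```python
from h import *; from workcell import get_obs
o=get_obs(); st(o)
```

```text
t 11.45 p [0.5227 0.0094 0.0965] r [1.7997e+02 1.2000e-01 3.5100e+00] F [-0.3 -1.1 -2.9] T [-0.05 -0.22  0.06] op 0.0535 q [  1.   1. -10.  79.  -0.  88.]
```

Call:
play_rows([
  [0.6, [0, -0.3, 0], [0, 0, 0]],
  [0.6, [0, -0.4, 0], [0, 0, 0]],
  [0.6, [0, -0.4, 0], [0, 0, 0]],
])

```text
time: 11.75
ee_pos: [0.522, 0.0203, 0.0965]
tcp_rot: [179.9, 0.1, 3.5]
wrist_force: [-1.4, -1.4, -2.0]
opening: 0.0532
```

Run:
```python
from h import *; from workcell import get_obs
o=get_obs(); st(o)
```

```text
t 11.75 p [0.522  0.0203 0.0965] r [1.7991e+02 1.3000e-01 3.4800e+00] F [-1.4 -1.4 -2. ] T [-0.27 -0.11  0.32] op 0.0532 q [  2.   1. -10.  79.  -0.  89.]
```

Carriage slides with about 1–2 N drag, so it is unclamped. Continuing up to about 10 mm short of contact.

Call:
play_rows([
  [0.6, [0, -0.6, 0], [0, 0, 0]],
  [0.6, [0, -0.6, 0], [0, 0, 0]],
  [0.6, [0, -0.6, 0], [0, 0, 0]],
  [0.6, [0, -0.6, 0], [0, 0, 0]],
  [0.6, [0, -0.6, 0], [0, 0, 0]],
  [0.6, [0, -0.6, 0], [0, 0, 0]],
  [0.6, [0, -0.6, 0], [0, 0, 0]],
  [0.6, [0, 0, 0], [0, 0, 0]],
])

```text
time: 12.55
ee_pos: [0.519, 0.0674, 0.0965]
tcp_rot: [179.9, 0.1, 3.5]
wrist_force: [-1.5, 0.3, -1.4]
opening: 0.0535
```

Run:
```python
from h import *; from workcell import get_obs,camera
o=get_obs(); st(o); print(rt(o,3.7))
s=camera("scene"); cv2.imwrite("pics/v12.png",cv2.resize(s["img"][110:260,220:400,::-1],None,fx=4,fy=4,interpolation=cv2.INTER_CUBIC))
```

```text
t 12.55 p [0.519  0.0674 0.0965] r [1.7994e+02 1.3000e-01 3.5400e+00] F [-1.5  0.3 -1.4] T [ 0.17 -0.18 -0.08] op 0.0535 q [  7.   1. -10.  79.  -0.  94.]
[ 0.06  0.13 -0.16]
```

View pics/v12.png

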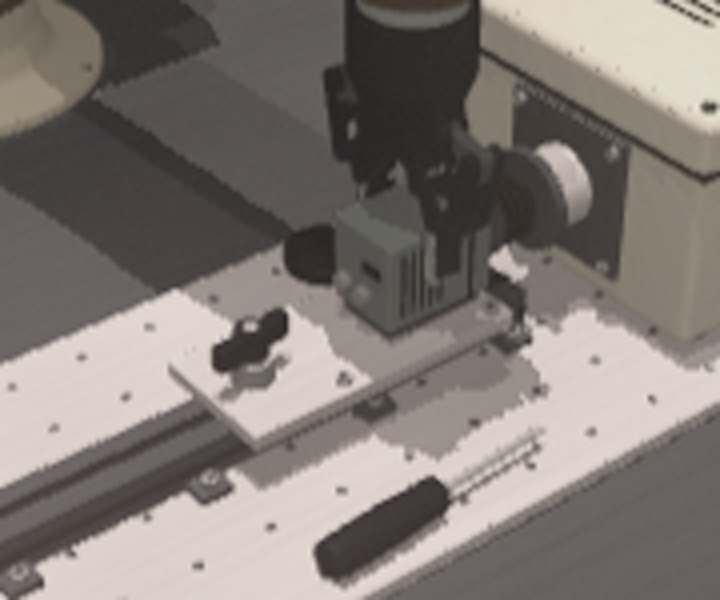

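The carriage has moved 58 mm. The bellows at (515,205) is close to the port flange and the handle stays loose at (250,340). From here I make small steps and watch the force.

Call:
play_rows([
  [0.6, [0, -0.3, 0], [0, 0, 0]],
  [0.6, [0, -0.3, 0], [0, 0, 0]],
  [0.6, [0, 0, 0], [0, 0, 0]],
])

```text
time: 12.9
ee_pos: [0.5186, 0.0734, 0.0965]
tcp_rot: [179.9, 0.1, 3.5]
wrist_force: [-2.1, 1.1, -2.6]
opening: 0.0536
```

Call:
play_rows([
  [0.6, [0, -0.2, 0], [0, 0, 0]],
  [0.6, [0, 0, 0], [0, 0, 0]],
])

```text
time: 13.1
ee_pos: [0.5184, 0.0755, 0.0965]
tcp_rot: [180.0, 0.1, 3.5]
wrist_force: [-1.8, 1.7, -2.8]
opening: 0.053
```

Call:
play_rows([
  [0.6, [0, -0.2, 0], [0, 0, 0]],
  [0.6, [0, 0, 0], [0, 0, 0]],
])

```text
time: 13.3
ee_pos: [0.5183, 0.0771, 0.0965]
tcp_rot: [179.9, 0.1, 3.5]
wrist_force: [-1.6, -1.5, -1.3]
opening: 0.0536
```

Call:
play_rows([
  [0.6, [0, -0.2, 0], [0, 0, 0]],
  [0.6, [0, 0, 0], [0, 0, 0]],
])

```text
time: 13.5
ee_pos: [0.5183, 0.0782, 0.0965]
tcp_rot: [179.8, 0.1, 3.5]
wrist_force: [-1.1, -4.7, -1.9]
opening: 0.0534
```

Call:
play_rows([
  [0.6, [0, -0.2, 0], [0, 0, 0]],
  [0.6, [0, 0, 0], [0, 0, 0]],
])

```text
time: 13.7
ee_pos: [0.5182, 0.079, 0.0965]
tcp_rot: [179.6, 0.1, 3.4]
wrist_force: [-1.3, -5.3, -1.2]
opening: 0.0536
```

Run:
```python
from h import *; from workcell import get_obs,camera
o=get_obs(); st(o)
s=camera("scene"); cv2.imwrite("pics/v13.png",cv2.resize(s["img"][130:210,310:400,::-1],None,fx=7,fy=7,interpolation=cv2.INTER_CUBIC))
o=get_obs(); st(o)
```

```text
t 13.7 p [0.5182 0.079  0.0965] r [1.7963e+02 1.4000e-01 3.4500e+00] F [-1.3 -5.3 -1.2] T [-0.59 -0.12  0.54] op 0.0536 q [  9.   1. -10.  79.  -0.  95.]
t 13.75 p [0.5182 0.0789 0.0965] r [1.7962e+02 1.4000e-01 3.4500e+00] F [-0.4 -6.2 -2.3] T [-0.86 -0.12  0.53] op 0.0535 q [  9.   1. -10.  79.  -0.  95.]
```

View pics/v13.png

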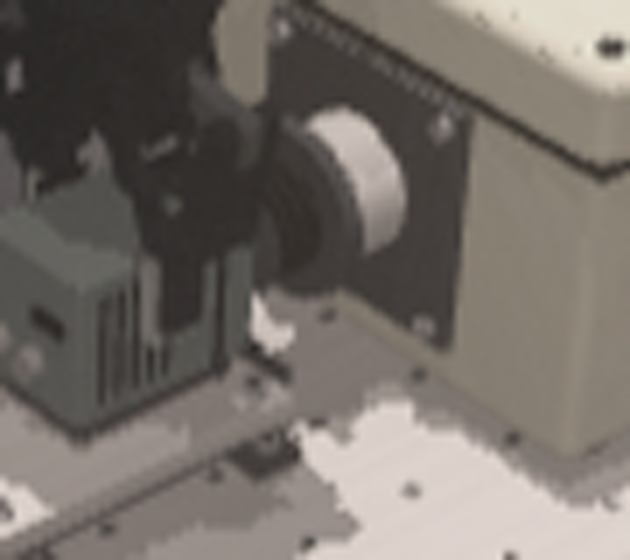

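Call:
play_rows([
  [0.6, [0, -0.3, 0], [0, 0, 0]],
  [0.6, [0, 0, 0], [0, 0, 0]],
])

```text
time: 13.95
ee_pos: [0.5182, 0.08, 0.0965]
tcp_rot: [179.4, 0.1, 3.4]
wrist_force: [-1.1, -6.0, -1.7]
opening: 0.0537
```

Call:
play_rows([
  [0.6, [0, -0.2, 0], [0, 0, 0]],
  [0.6, [0, 0, 0], [0, 0, 0]],
])

```text
time: 14.15
ee_pos: [0.5182, 0.0799, 0.0965]
tcp_rot: [179.1, 0.1, 3.3]
wrist_force: [-0.6, -7.7, -2.3]
opening: 0.0535
```

Run:
```python
from h import *; from workcell import get_obs,camera
for i in range(4): o=get_obs(); st(o); camera("scene")
```

```text
t 14.15 p [0.5182 0.0799 0.0965] r [1.7914e+02 1.4000e-01 3.3500e+00] F [-0.6 -7.7 -2.3] T [-0.85 -0.03  0.38] op 0.0535 q [  9.   1. -10.  79.  -1.  96.]
t 14.2 p [0.5182 0.0798 0.0965] r [1.7914e+02 1.5000e-01 3.3400e+00] F [-0.9 -8.8 -1.1] T [-1.17 -0.07  0.51] op 0.0536 q [  9.   1. -10.  79.  -1.  96.]
t 14.25 p [0.5182 0.0798 0.0965] r [1.7914e+02 1.5000e-01 3.3400e+00] F [ 0.2 -9.4 -1.3] T [-1.13 -0.06  0.48] op 0.0537 q [  9.   1. -10.  79.  -1.  96.]
t 14.3 p [0.5181 0.0798 0.0965] r [1.7914e+02 1.5000e-01 3.3400e+00] F [-1.3 -9.3 -2.1] T [-1.13 -0.09  0.44] op 0.0532 q [  9.   1. -10.  79.  -1.  96.]
```

Call:
play_rows([
  [0.6, [0, -0.2, 0], [0.4, 0, 0]],
])

```text
time: 14.45
ee_pos: [0.5181, 0.0805, 0.0965]
tcp_rot: [179.4, 0.1, 3.3]
wrist_force: [-1.2, -12.7, -0.9]
opening: 0.0537
```

Run:
```python
from h import *; from workcell import get_obs,camera
F=[]
for i in range(8): o=get_obs(); F.append(o["wrist_force"]); camera("scene")
st(o); print(np.mean(F,0).round(2),np.array(F)[:,1].round(1))
```

```text
t 14.8 p [0.5181 0.0805 0.0965] r [1.7939e+02 1.4000e-01 3.3100e+00] F [ -0.7 -10.4  -2.2] T [-1.79 -0.12  0.53] op 0.054 q [  9.   1. -10.  79.  -1.  96.]
[ -0.63 -10.4   -1.55] [-12.7  -9.8  -9.5 -10.5 -10.6 -10.2  -9.6 -10.4]
```

Call:
play_rows([
  [0.6, [0, -0.2, 0], [0.3, 0, 0]],
])

```text
time: 14.95
ee_pos: [0.5181, 0.081, 0.0965]
tcp_rot: [179.5, 0.1, 3.3]
wrist_force: [-0.6, -13.8, -1.0]
opening: 0.0534
```

Run:
```python
from h import *; from workcell import get_obs,camera
F=[]
for i in range(24): o=get_obs(); F.append(o["wrist_force"]); c=camera("scene" if i%2 else "top"); 
st(o); print(np.mean(F[4:],0).round(2),np.array(F)[:,1].round(1))
np.save("pics/s14.npy",c,allow_pickle=True)
t=camera("top")
cv2.imwrite("pics/v14.png",np.hstack([cv2.resize(c["img"][110:260,220:400,::-1],(400,333)),cv2.resize(t["img"][150:300,200:380,::-1],(400,333))]))
m=np.load("pics/m.npy")
from fit import *
from ov import draw
# carriage yc from scene edges, board/camera fixed
best=[]
a=draw(pert(c,m[10:16]),m[:3],.080,1.73); cv2.imwrite("pics/v15.png",a[330:800,700:1300])
```

```text
t 16.1 p [0.5181 0.081  0.0965] r [1.795e+02 1.500e-01 3.280e+00] F [ -0.3 -11.8  -1.6] T [-2.22 -0.18  0.71] op 0.0537 q [  9.   1. -10.  79.  -0.  96.]
[ -0.61 -11.86  -1.25] [-13.8 -12.1 -11.1 -12.5 -12.9 -11.8 -11.7 -11.9 -11.6 -11.4 -11.9 -11.8
 -11.8 -11.3 -12.1 -11.6 -12.6 -12.  -11.8 -12.3 -11.8 -11.6 -11.5 -11.8]
```

View pics/v14.png

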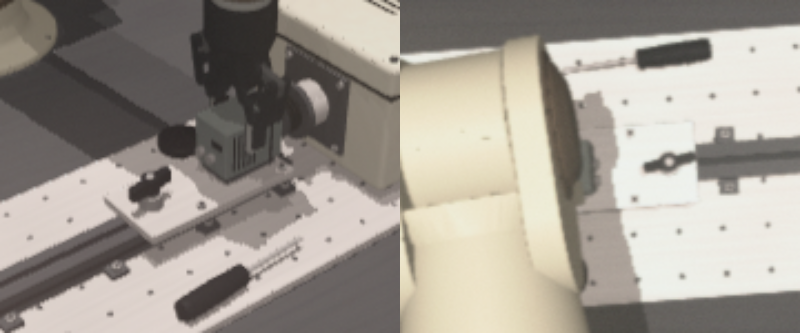

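View pics/v15.png

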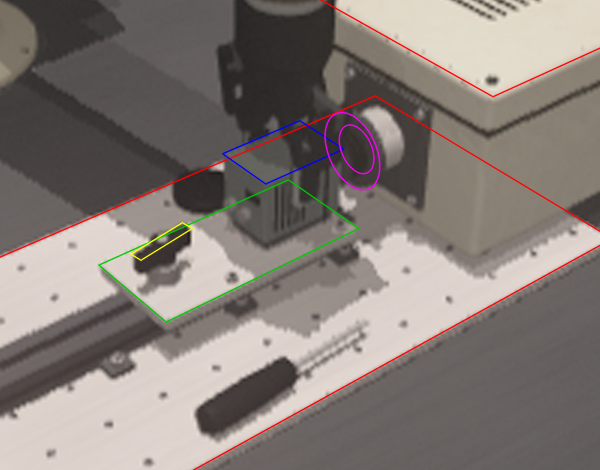

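The plate outline matches carriage y ≈ 0.080, which means about 5 mm of squash. The push is steady at 11.9 N, minus 1–2 N of drag. The handle lies along the rail, and the driver and cap are where they were. Handing in.

Run:
```python
from h import *; from workcell import get_obs,job_done
print(job_done()); st(get_obs())
```

```text
the job is handed in; nothing more can be done
None
the job is handed in; nothing more can be done
```

The job is done and handed in at about 16 s. The clamp is loose, and the camera's bellows is pressed against the scan unit's port with the arm still holding it.

- **Clamp:** I turned the T-handle about 84° anticlockwise, from roughly 0.27 to 1.73 rad by hand angle and picture overlay. I then let go and left it loose, lying along the rail. The fingers first closed on the handle's round hub and then settled onto the bar when I raised the grip force. The picture confirmed the bar turned with the hand, and the carriage did not shift.
- **Slide:** I gripped the camera body at 40 N and slid the carriage about 72 mm with 1–2 N of drag.
- **Press:** Over the last second before handing in, the wrist force along the slide was steady at 11–13 N, averaging 11.9 N. Taking off the drag, that is about 10–11 N on the bellows. The plate outline in the picture suggests about 5 mm of squash, which agrees. The highest reading while pressing was 13.8 N.

**Checks that were less certain:**
- **Squash:** the hand's travel after first contact suggests only about 4 mm, because first contact was hard to pin down in the noise.
- **Tool tilt:** the tool tilted by up to 0.9° under load. I corrected most of it, leaving 0.5°.
- **Other objects:** the hex driver and port cap look unmoved in the last pictures. The oil bottle and lens post are outside those crops, but the hand never went near them.

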